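# Return stray toys to their display trays

## Task

Shoppers left two toy cars, two lidded tubs and a flat carton lying about on the counter: put each back in the display tray that stocks its kind, one in each empty front place, in the middle of that place. Cars stand on their wheels and the carton lies flat, both lengthwise in line with the stock behind them (either end forward), and tubs stand upright. Set each one down rather than drop it, and leave the tape roll and the stapler where they are.

Things in the scene. Friction and masses are not known exactly. Their poses are not given: they have to be found in the camera images.
- car_a: Loose toy car, bare metal, black tyres and windows: 76 mm long (x), 30 mm wide over body and tyres (y), 26 mm high; flat sides from 5 to 16 mm up, the narrower cabin (26 mm) above. Stands on its wheels on the counter. Origin: centre of its underside, level with the foot of the tyres; x along its length, z up. About 50 g.
- car_b: Loose toy car, white, black tyres and windows: 76 mm long (x), 30 mm wide over body and tyres (y), 26 mm high; flat sides from 5 to 16 mm up, the narrower cabin (26 mm) above. Stands on its wheels on the counter. Origin: centre of its underside, level with the foot of the tyres; x along its length, z up. About 50 g.
- tub_a: Loose round lidded tub, cardboard with white lid, 40 mm diameter, 50 mm high, standing upright on the counter. Origin: centre of its underside; z up. About 90 g.
- tub_b: Loose round lidded tub, cardboard with white lid, 40 mm diameter, 50 mm high, standing upright on the counter. Origin: centre of its underside; z up. About 90 g.
- carton: Loose flat cardboard carton with a pale label on top, 80 mm long (x), 40 mm wide (y), 22 mm high, lying on the counter. Origin: centre of its underside; x along its length, z up. About 60 g.
- car_tray: Fixed grey tray (mm): 204 deep (x) x 195 wide (y); walls, floor 4 thick; sides 34 high, back 50, front lip 16. A 3 mm clear divider (top 22 up) makes two 92 wide lanes centred at y=+47.5, -47.5. Origin: centre of underside; x to back wall, z up. Front places: middle at x=-42 in each lane, both empty here. Stock: a fixed toy car at the back of each lane (from x=+16 back, top 30 up), lengthwise along x.
- tub_tray: Grey display tray, built and measured like car_tray (same origin, axes, lanes and front places), but stocked with round lidded tubs: two, fixed, one behind the other at the back of each lane (from x = +10 mm back), their tops 54 mm above the counter. Both front places (x = -42, y = +47.5 and -47.5 mm) are empty.
- carton_tray: Grey display tray, built and measured like car_tray (same origin, axes, lanes and front places), but stocked with flat cartons: a fixed stack of two at the back of each lane (from x = +14 mm back, tops 48 mm above the counter), lengthwise along x, and one in the front place at y = +47.5 mm. The one empty place is the front one at x = -42, y = -47.5 mm.
- tape: Loose roll of parcel tape lying flat on the counter, 72 mm diameter, 24 mm high. Origin: centre of its underside. To be left alone.
- stapler: Loose small black stapler with steel arm on the counter, 78 mm long (x), 28 mm wide, 36 mm high. Origin: centre of its underside. To be left alone.
Not all that is in view belongs to the job. What is shaped like the car_b but green is not meant.

How it is judged:
By the outcome, as a careful person would: the job done as asked, in the order asked, and still so for the second after the job is handed in, with the robot touching nothing.
It also fails if it takes over 128 s, if anything falls off the work surface, if the arm or the gripper's body presses on something with over 40 N, if the wrist force passes 120 N, or if a joint passes its speed limit or range.

## Robot

A 7-joint arm with a two-finger parallel gripper is mounted at the origin on the work surface. World frame = base frame: x ahead of the robot, y to its left, z up, the work surface at z = 0. Lengths are in m, angles in rad, forces in N, time in s.
With the tool pointing down it reaches from about 0.4 to 0.9 m from the base axis. Payload 5.6 kg.
Tool frame: the origin (TCP) lies at the very end of the fingers, on their centre line; the grasp point (between the pads) lies 19 mm behind it; z points along the fingers, y is the line along which they close (so a half turn about z gives the same grasp; the last joint's range is limited). The gripper opens to 92 mm and grips with 3 to 60 N. Pads are 20 mm wide; open, the fingers measure 128 mm over their backs; the gripper's body (75 mm by 189 mm) begins 69 mm behind the grasp point.
Start: joints at [-1.24, 0.468, -0.012, 1.603, 0.006, 1.071, -0.056], TCP at [0.237, 0.605, 0.215] pointing down, gripper open.
Joint ranges: [-2.53, 2.53], [-0.31, 2.02], [-1.57, 1.55], [0.28, 2.44], [-1.29, 4.43], [0.15, 1.84], [-2.92, 2.92]. Speed limits (rad/s): [2.57, 2.57, 3.14, 3.14, 3.14, 3.14, 3.14].

## Interface

Orientations are given as a unit quaternion [w, x, y, z].
In Python, from bench import monitor, optics, env gives the robot as it stands.
- The arm moves only by the shell command python3 -m crank 'ROWS' [FORCE]. ROWS is JSON, a list of rows, each an object of numbers: "ax", "ay", "az": the turn, a rotation vector about the tool's x, y, z in rad; "dx", "dy", "dz": the shift along the tool's x, y, z in m; "hand": the finger opening in m, from 0 to 0.0919. A call has 1 to 8 rows; each row shifts and turns the commanded pose from where the row before left it, along the tool's axes as they then stand; what a row does not reach is not made up. A row lasts 1/8 s, in which the tool goes at most 62.5 mm and 10.7 degrees, less where a joint would pass 70% of its speed; a pose out of reach is approached as far as the arm can. A call is refused whole if a number of a shift passes 0.0625 or a number of a turn 0.188, either way. A call with a gripper value outside its range is refused whole. The fingers move at their own pace and stop on an object; FORCE is the grip in N (left out, the last holds). Time passes only in rows, so rows that do not move let the fingers close. It gives the time, the measured TCP pose, the force, the opening and the grip force at its end, in the units of the state.
- monitor.read_state(): the state, without advancing time (a new reading comes with each control period).
- optics.read_camera(name): name is "scene" or "top"; returns a dict with "img" (420x560x3 uint8, red, green, blue), "depth" (420x560 float32, m along the optical axis (not along the pixel's ray), 0 where there is no reading), "fx", "fy", "cx", "cy" (pixels), "xyz" and "orientation" of the camera in the world. Camera axes: x right, y up, looking along -z (the intrinsics and any distortion apply to the point x, -y, -z); pixel columns grow to the right and rows downward; lengths in m; the calibration is good to about 2 mm. A picture is of the moment at which its call begins.
- env.finish_job(): hands the job in; it is judged then, once.
The state is a dict: "time_s": time; "joints": joint angles; "qd": joint speeds; "joint_efforts": joint torques, N m; "eef_pos": TCP position; "orientation": TCP orientation; "force": force on the tool from outside, world axes, zero at the start; "wrist_torque": the same for the moment, N m; "grip_width": finger opening in m; "gripper_force": force on a finger pad.
Only numpy, scipy, OpenCV 4.12 (cv2) and the standard library are available. Lean on these libraries where they do the work, as an engineer would, in place of code of your own. Each camera call takes 0.05 s, during which the arm holds its last target. There are 200 camera calls.

## Working session

There is one attempt and no reset: what is moved stays moved. The work goes in short steps, Python scripts to look and compute and a shell command to move; the robot and the scene stay as the last step left them, time stands still between calls to the robot, and variables do not carry over. Pictures are saved under pics/ and viewed, at most 14 in all, crops included, and the job is handed in when it is done.

```bash
mkdir -p pics; ls
cat > h.py <<'E'
import numpy as np,cv2
from scipy.spatial.transform import Rotation as R
from bench import monitor,optics,env
def cam(n):
    c=optics.read_camera(n); w,x,y,z=c["orientation"]; c["R"]=R.from_quat([x,y,z,w]).as_matrix(); return c
def cloud(c):
    v,u=np.mgrid[0:420,0:560]; d=c["depth"]
    p=np.stack([(u-c["cx"])/c["fx"]*d,-(v-c["cy"])/c["fy"]*d,-d],-1)
    return p@c["R"].T+np.array(c["xyz"])
E
python3 - <<'E'
from h import *
for n in("scene","top"):
    c=cam(n); cv2.imwrite(f"pics/{n}0.png",c["img"][:,:,::-1]); np.savez(f"{n}0.npz",P=cloud(c),img=c["img"]); print(n,c["xyz"],c["orientation"],{k:c[k] for k in c if k not in("img","depth","R")})
s=monitor.read_state();print(s)
E
```

```text
pics
scene [1.05806769 0.93491509 0.75179398] [0.25196386 0.13100738 0.4609778  0.84074417] {'fx': 487.21336839668527, 'fy': 487.21336839668527, 'cx': 286.8377412524256, 'cy': 206.02500805129176, 'xyz': array([1.05806769, 0.93491509, 0.75179398]), 'orientation': array([0.25196386, 0.13100738, 0.4609778 , 0.84074417])}
top [0.35803135 0.0169688  0.87639202] [ 0.71306509  0.0277553  -0.04744059 -0.69894007] {'fx': 410.6316414529108, 'fy': 410.6316414529108, 'cx': 282.6877400618929, 'cy': 207.95022414523538, 'xyz': array([0.35803135, 0.0169688 , 0.87639202]), 'orientation': array([ 0.71306509,  0.0277553 , -0.04744059, -0.69894007])}
{'time_s': 0.1, 'joints': array([-1.2400089 ,  0.46826926, -0.01159595,  1.60349424,  0.00599446,
        1.07140584, -0.05632526]), 'qd': array([ 8.91940275e-05, -9.04250810e-04,  9.56955926e-04, -1.55840356e-03,
       -8.18528660e-04,  3.59051675e-04,  1.29380330e-03]), 'joint_efforts': array([ 4.36943837e-04, -5.21645021e+01, -1.27271001e-02, -2.44358629e+01,
       -5.68769372e-02,  1.41831834e-02,  5.99854093e-05]), 'eef_pos': array([0.23722309, 0.60462087, 0.21376392]), 'orientation': array([-8.83833329e-05,  1.85856037e-01,  9.82576683e-01, -7.66070364e-04]), 'force': array([ 0.83780212, -0.2642698 , -0.75129149]), 'wrist_torque': array([0.02035617, 0.01685228, 0.04496023]), 'gripper_force': 0.0, 'grip_width': 0.09188402742738987}
```

View pics/top0.png

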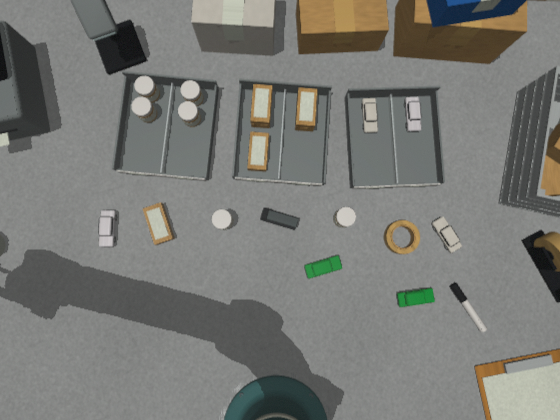

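View pics/scene0.png

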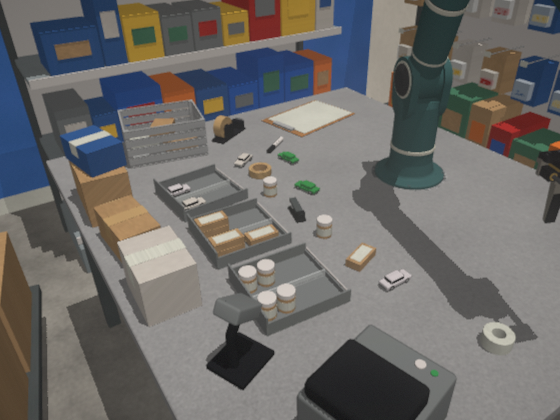

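The top view shows the tub tray at (167,128), the carton tray at (282,134) and the car tray at (394,138). The loose goods are cars at (107,229) and (447,234), the carton at (158,223), and tubs at (222,219) and (346,217). The stapler (280,218), the tape (402,237) and the green cars (323,266) and (416,297) stay put. Car candidates are therefore (107,229), (447,234) and the two green ones. The two non-green ones fit, and I'll confirm that in a crop while measuring.

Run:
```python
from h import *
D=np.load("top0.npz");P=D["P"];img=D["img"]
a=cv2.resize(img[195:265,75:195],(480,280),interpolation=cv2.INTER_CUBIC);b=cv2.resize(img[195:265,355:475],(480,280),interpolation=cv2.INTER_CUBIC)
cv2.imwrite("pics/cars.png",np.vstack([a,b])[:,:,::-1])
g=P[240:260,180:300,2];print("floor z",np.median(g),np.nanstd(g))
def rect(n,u0,v0,u1,v1,zmin,zmax=0.2):
    p=P[v0:v1,u0:u1].reshape(-1,3);p=p[(p[:,2]>zmin)&(p[:,2]<zmax)]
    r=cv2.minAreaRect((p[:,:2]*1000).astype(np.float32));print(n,len(p),"c",np.round(r[0],1),"s",np.round(r[1],1),"ang",round(r[2],1),"mean",np.round(p.mean(0)*1000,1),"ztop",np.round(np.percentile(p[:,2],95)*1000,1))
rect("carL",88,200,128,256,.008);rect("carton",140,195,178,250,.012);rect("tubL",207,203,238,234,.03);rect("tubR",332,202,360,232,.03)
rect("carR",427,210,466,256,.008);rect("tape",380,215,424,258,.012);rect("stapler",255,202,304,232,.01)
rect("green1",300,250,346,282,.008);rect("green2",392,282,440,312,.008)
rect("tubtray",108,65,222,186,.012,.052);rect("cartontray",228,72,334,190,.012,.052);rect("cartray",340,80,446,194,.012,.052)
rect("stock carton",240,125,275,175,.02);rect("stk1",246,80,275,128,.04);rect("stk2",292,82,322,132,.04)
rect("stcarL",360,94,381,136,.015);rect("stcarR",404,92,424,136,.015)
for n,u0,v0,u1,v1 in[("t1",134,74,155,97),("t2",131,96,153,119),("t3",180,81,202,103),("t4",178,102,200,126)]:rect(n,u0,v0,u1,v1,.045)
```

```text
floor z 0.0005393538749197124 0.05355731737222841
carL 586 c [400.8 357.8] s [75.2 31.1] ang 2.6 mean [400.7 356.2  20.3] ztop 27.8
carton 797 c [413.3 253.3] s [80.5 40.8] ang 20.6 mean [413.1 252.1  22.4] ztop 25.1
tubL 329 c [423. 118.] s [38.3 39.5] ang 43.3 mean [422.6 117.7  49.8] ztop 52.9
tubR 328 c [ 433.3 -133. ] s [39.1 39. ] ang 52.7 mean [ 432.7 -132.1   49.5] ztop 52.7
carR 558 c [ 402.8 -354.3] s [76.9 30.6] ang 31.6 mean [ 402.7 -352.3   20.1] ztop 27.9
tape 618 c [ 395.5 -257.5] s [70.4 70.8] ang 70.7 mean [ 395.  -257.1   23.5] ztop 26.5
stapler 374 c [430.2   1.4] s [77.2 25.7] ang 75.2 mean [429.4   1.6  31.1] ztop 35.7
green1 532 c [330.3 -92.1] s [30.2 76.5] ang 16.8 mean [330.5 -91.   20.7] ztop 27.9
green2 557 c [ 270.4 -286. ] s [30.4 78.1] ang 9.0 mean [ 271.1 -283.1   20.3] ztop 27.8
tubtray 2729 c [631.6 266.5] s [241.4 234.3] ang 85.9 mean [639.4 251.1  29.5] ztop 50.5
cartontray 3937 c [ 6.096e+02 -2.000e-01] s [195.8 208.1] ang 87.0 mean [630.3   7.6  36.3] ztop 50.7
cartray 3241 c [ 606.2 -241.6] s [207.9 196.7] ang 3.6 mean [ 635.4 -244.3   27. ] ztop 48.6
stock carton 723 c [579.8  48.9] s [39.9 97.6] ang 87.1 mean [571.1  49.2  26.8] ztop 29.2
stk1 839 c [671.3  49.1] s [59.1 88.4] ang 87.5 mean [671.2  44.7  48.6] ztop 51.5
stk2 840 c [666.5 -48.3] s [61.9 89.2] ang 86.8 mean [667.5 -50.1  48.6] ztop 51.3
stcarL 527 c [ 661.5 -194.4] s [83.4 45.4] ang 4.0 mean [ 658.6 -189.1   24.5] ztop 32.3
stcarR 544 c [ 667.7 -289.1] s [83.5 44.1] ang 4.0 mean [ 665.3 -283.4   24.5] ztop 32.4
t1 360 c [695.8 287.6] s [51.5 41.8] ang 0.7 mean [696.7 285.2  53.6] ztop 57.1
t2 322 c [651.1 289.7] s [39.9 38.5] ang 74.5 mean [650.2 288.6  54.1] ztop 57.1
t3 320 c [684.2 191.2] s [46.7 39.8] ang 7.9 mean [686.  191.3  54.3] ztop 57.0
t4 308 c [642.6 194.3] s [37.9 39. ] ang 1.8 mean [642.6 194.1  54.1] ztop 57.0
```

View pics/cars.png

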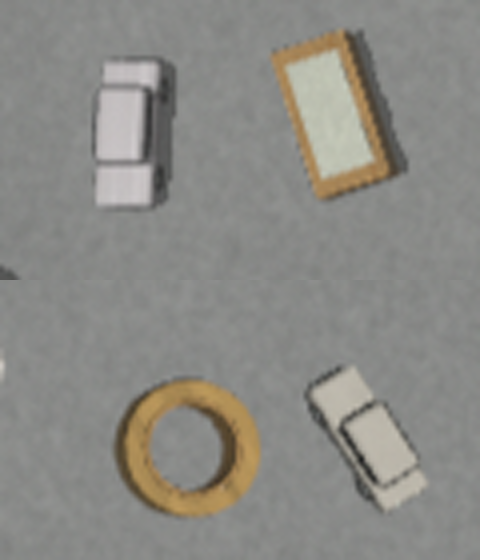

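The crops confirm bare-metal car_a at (107,229) and off-white car_b at (447,234). The carton is at (158,223) and the tape at (402,237). Next I'll refine the tub tray and write a planner that prints the remaining shifts.

```bash
cat > plan.py <<'E'
# usage: plan.py x y z(mm) yline(deg): turn and then shift (in tool axes after the turn) still to go
import sys
from h import *
s=monitor.read_state();w,x,y,z=s["orientation"];Rc=R.from_quat([x,y,z,w])
X,Y,Z,A=map(float,sys.argv[1:5]);a=np.radians(A)
ty=np.array([np.cos(a),np.sin(a),0]);tz=np.array([0,0,-1.]);Rt=R.from_matrix(np.stack([np.cross(ty,tz),ty,tz],1))
d=np.array([X,Y,Z])/1000-s["eef_pos"]
print("t",round(s["time_s"],2),"pos",np.round(s["eef_pos"]*1000,1),"turn",np.round((Rc.inv()*Rt).as_rotvec(),3),"shift mm",np.round(Rt.inv().apply(d)*1000,1),"F",np.round(s["force"],1),"grip",round(s["grip_width"]*1000,1),round(float(s["gripper_force"]),1),"j7",round(s["joints"][6],2))
E
python3 - <<'E'
from h import *
P=np.load("top0.npz")["P"]
def fit(n,u0,v0,u1,v1):
    p=P[v0:v1,u0:u1].reshape(-1,3);p=p[(p[:,2]>.012)&(p[:,2]<.056)]
    g=np.zeros((400,400),np.uint8);o=p[:,:2].mean(0)*1000
    q=np.round((p[:,:2]*1000-o)/1.0+200).astype(int);ok=((q>=0)&(q<400)).all(1);g[q[ok,0],q[ok,1]]=1
    k,l,st,_=cv2.connectedComponentsWithStats(cv2.dilate(g,np.ones((5,5))));i=1+st[1:,4].argmax()
    m=np.zeros(len(p),bool);m[ok]=l[q[ok,0],q[ok,1]]==i
    r=cv2.minAreaRect((p[m,:2]*1000).astype(np.float32));
    yaw=(r[2]+45)%90-45;c=np.array(r[0]);M=R.from_euler('z',yaw,degrees=True).as_matrix()[:2,:2]
    print(n,np.round(c,1),np.round(r[1],1),round(yaw,2),"L",np.round(c+M@[-42,47.5],1),"R",np.round(c+M@[-42,-47.5],1))
fit("tub",108,74,222,184);fit("carton",228,72,334,190);fit("car",340,80,446,194)
E
python3 plan.py 400.8 357.8 120 92.6
```

```text
tub [617.  244.9] [196.4 208.3] -4.24 L [578.7 295.3] R [571.6 200.6]
carton [ 6.096e+02 -2.000e-01] [195.8 208.1] -3.04 L [570.1  49.4] R [565.1 -45.4]
car [ 606.2 -241.6] [207.9 196.7] 3.56 L [ 561.3 -196.8] R [ 567.2 -291.7]
t 0.1 pos [237.2 604.6 213.8] turn [-0.002 -0.    -0.419] shift mm [-152.2 -254.    93.8] F [ 0.8 -0.3 -0.8] grip 91.9 0.0 j7 -0.06
```

```bash
python3 -m crank '[{"az":-0.14},{"az":-0.14},{"az":-0.139},{"dx":-0.0304,"dy":-0.0508,"dz":0.0188,"hand":0.06},{"dx":-0.0304,"dy":-0.0508,"dz":0.0188},{"dx":-0.0304,"dy":-0.0508,"dz":0.0188},{"dx":-0.0304,"dy":-0.0508,"dz":0.0188},{"dx":-0.0304,"dy":-0.0508,"dz":0.0188}]' 25; python3 -m crank '[{},{}]'; python3 plan.py 400.8 357.8 4 92.6
```

```text
t 0.1 pos [237.2 604.6 213.8] turn [-0.002 -0.    -0.419] shift mm [-152.2 -254.   209.8] F [ 0.8 -0.3 -0.8] grip 91.9 0.0 j7 -0.06$[0]: bad value
$[0]: bad value
```

```bash
python3 -m crank '[{"ax":0,"ay":0,"az":-0.14,"dx":0,"dy":0,"dz":0,"hand":0.06}]' 25; python3 -m crank '[{"az":-0.14,"hand":0.06}]'; python3 plan.py 400.8 357.8 120 92.6
```

```text
time_s: 0.22
eef_pos: [0.2372, 0.6048, 0.2139]
orientation: [0.0, 0.115, 0.993, -0.001]
force: [0.5, -0.8, 0.0]
grip_width: 0.084
gripper_force: 0.0
t 0.23 pos [237.2 604.8 213.9] turn [-0.001 -0.    -0.276] shift mm [-152.2 -254.1   93.9] F [ 0.5 -0.8  0. ] grip 84.0 0.0 j7 0.07$[0]: bad value
```

```bash
python3 -m crank '[{"ax":0,"ay":0,"az":-0.138,"dx":0,"dy":0,"dz":0,"hand":0.06},{"ax":0,"ay":0,"az":-0.138,"dx":0,"dy":0,"dz":0,"hand":0.06},{"ax":0,"ay":0,"az":0,"dx":-0.0304,"dy":-0.0508,"dz":0.0188,"hand":0.06},{"ax":0,"ay":0,"az":0,"dx":-0.0304,"dy":-0.0508,"dz":0.0188,"hand":0.06},{"ax":0,"ay":0,"az":0,"dx":-0.0304,"dy":-0.0508,"dz":0.0188,"hand":0.06},{"ax":0,"ay":0,"az":0,"dx":-0.0304,"dy":-0.0508,"dz":0.0188,"hand":0.06},{"ax":0,"ay":0,"az":0,"dx":-0.0304,"dy":-0.0508,"dz":0.0188,"hand":0.06},{"ax":0,"ay":0,"az":0,"dx":0,"dy":0,"dz":0,"hand":0.06}]' >/dev/null; python3 plan.py 400.8 357.8 4 92.6
```

```text
t 1.23 pos [402.3 351.9 118.9] turn [-0.005 -0.002 -0.012] shift mm [  1.2   6.  114.9] F [-0.5  0.9 -0.2] grip 59.9 0.0 j7 0.8
```

```bash
python3 -m crank '[{"ax":0,"ay":0,"az":0,"dx":0,"dy":0,"dz":0.03,"hand":0.06},{"ax":0,"ay":0,"az":0,"dx":0,"dy":0,"dz":0.03,"hand":0.06},{"ax":0,"ay":0,"az":0,"dx":0,"dy":0,"dz":0,"hand":0.06}]' >/dev/null; python3 plan.py 400.8 357.8 4 92.6
```

```text
t 1.6 pos [398.  357.6  58.9] turn [-0.003 -0.004 -0.002] shift mm [-2.8  0.1 54.9] F [ 0.  -0.3  0.5] grip 60.2 0.0 j7 0.8
```

```bash
python3 -m crank '[{"ax":0,"ay":0,"az":0,"dx":-0.0028,"dy":0,"dz":0.03,"hand":0.06},{"ax":0,"ay":0,"az":0,"dx":0,"dy":0,"dz":0.024,"hand":0.06},{"ax":0,"ay":0,"az":0,"dx":0,"dy":0,"dz":0,"hand":0.06},{"ax":0,"ay":0,"az":0,"dx":0,"dy":0,"dz":0,"hand":0.02},{"ax":0,"ay":0,"az":0,"dx":0,"dy":0,"dz":0,"hand":0.02},{"ax":0,"ay":0,"az":0,"dx":0,"dy":0,"dz":0,"hand":0.02},{"ax":0,"ay":0,"az":0,"dx":0,"dy":0,"dz":0,"hand":0.02},{"ax":0,"ay":0,"az":0,"dx":0,"dy":0,"dz":0,"hand":0.02}]' 25 >/dev/null; python3 plan.py 400.8 357.8 124 92.6;  python3 plan.py 561.3 -196.8 124 93.6
```

```text
t 2.6 pos [403.1 358.3   7.3] turn [ 0.001  0.001 -0.003] shift mm [   2.4   -0.4 -116.7] F [-0.4 -0.5  6.8] grip 29.8 24.8 j7 0.8
t 2.6 pos [403.1 358.3   7.3] turn [ 0.001  0.001 -0.021] shift mm [-123.  -563.9 -116.7] F [-0.4 -0.5  6.8] grip 29.8 24.8 j7 0.8
```

```bash
python3 -m crank '[{"ax":0,"ay":0,"az":0,"dx":0,"dy":0,"dz":-0.04,"hand":0.02},{"ax":0,"ay":0,"az":0,"dx":0,"dy":0,"dz":-0.04,"hand":0.02},{"ax":0,"ay":0,"az":-0.021,"dx":0,"dy":0,"dz":-0.04,"hand":0.02},{"ax":0,"ay":0,"az":0,"dx":-0.012,"dy":-0.055,"dz":0,"hand":0.02},{"ax":0,"ay":0,"az":0,"dx":-0.012,"dy":-0.055,"dz":0,"hand":0.02},{"ax":0,"ay":0,"az":0,"dx":-0.012,"dy":-0.055,"dz":0,"hand":0.02},{"ax":0,"ay":0,"az":0,"dx":-0.012,"dy":-0.055,"dz":0,"hand":0.02},{"ax":0,"ay":0,"az":0,"dx":-0.012,"dy":-0.055,"dz":0,"hand":0.02}]' >/dev/null; python3 plan.py 563.6 -196.8 124 93.6
```

```text
t 3.6 pos [480.1  85.3 126.6] turn [0. 0. 0.] shift mm [ -65.6 -286.8    2.6] F [ 0.7  0.8 -0. ] grip 29.6 24.9 j7 1.41
```

```bash
python3 -m crank '[{"ax":0,"ay":0,"az":0,"dx":-0.012,"dy":-0.055,"dz":0,"hand":0.02},{"ax":0,"ay":0,"az":0,"dx":-0.012,"dy":-0.055,"dz":0,"hand":0.02},{"ax":0,"ay":0,"az":0,"dx":-0.012,"dy":-0.055,"dz":0,"hand":0.02},{"ax":0,"ay":0,"az":0,"dx":-0.012,"dy":-0.055,"dz":0,"hand":0.02},{"ax":0,"ay":0,"az":0,"dx":-0.012,"dy":-0.055,"dz":0,"hand":0.02},{"ax":0,"ay":0,"az":0,"dx":0,"dy":0,"dz":0,"hand":0.02},{"ax":0,"ay":0,"az":0,"dx":0,"dy":0,"dz":0,"hand":0.02}]' >/dev/null; python3 plan.py 563.6 -196.8 60 93.6
```

```text
t 4.47 pos [ 556.6 -182.7  126. ] turn [ 0.001 -0.001  0.   ] shift mm [ -6.1 -14.5  66. ] F [ 0.1 -0.6 -0.2] grip 29.9 24.9 j7 1.97
```

```bash
python3 -m crank '[{"ax":0,"ay":0,"az":0,"dx":-0.0061,"dy":-0.0145,"dz":0.03,"hand":0.02},{"ax":0,"ay":0,"az":0,"dx":0,"dy":0,"dz":0.036,"hand":0.02},{"ax":0,"ay":0,"az":0,"dx":0,"dy":0,"dz":0,"hand":0.02},{"ax":0,"ay":0,"az":0,"dx":0,"dy":0,"dz":0,"hand":0.02}]' >/dev/null; python3 plan.py 563.6 -196.8 11.5 93.6
python3 - <<'E'
from h import *
for n in("top","scene"):
    c=cam(n);cv2.imwrite(f"pics/{n}1.png",c["img"][:,:,::-1])
t=cv2.imread("pics/top1.png")[75:215,330:470];s=cv2.imread("pics/scene1.png")[130:270,130:270]
cv2.imwrite("pics/c1.png",np.hstack([cv2.resize(t,(400,400)),cv2.resize(s,(400,400))]))
E
```

```text
t 4.97 pos [ 564.9 -196.3   61.6] turn [0.    0.001 0.002] shift mm [ 1.3 -0.4 50.1] F [-0.  -0.2 -0.5] grip 29.6 24.8 j7 2.01
```

View pics/c1.png

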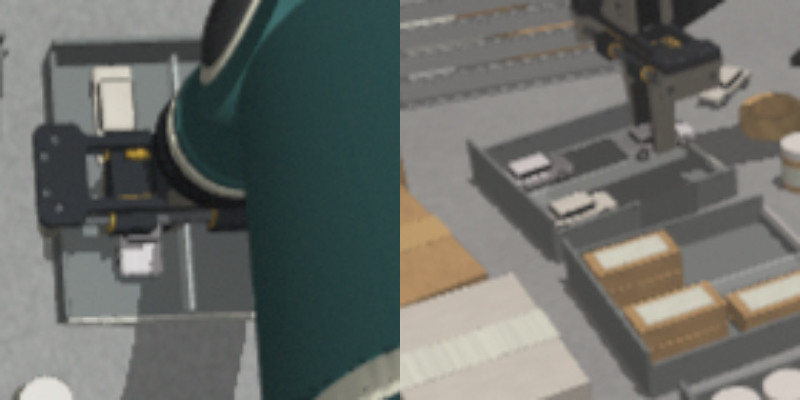

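The crop shows the metal car held level, in line with the stock and over its lane. I'll set it down.

```bash
python3 -m crank '[{"ax":0,"ay":0,"az":0,"dx":0.0013,"dy":0,"dz":0.022,"hand":0.02},{"ax":0,"ay":0,"az":0,"dx":0,"dy":0,"dz":0.018,"hand":0.02},{"ax":0,"ay":0,"az":0,"dx":0,"dy":0,"dz":0.007,"hand":0.02},{"ax":0,"ay":0,"az":0,"dx":0,"dy":0,"dz":0,"hand":0.02},{"ax":0,"ay":0,"az":0,"dx":0,"dy":0,"dz":0,"hand":0.02}]' >/dev/null; python3 plan.py 563.6 -196.8 11.5 93.6
```

```text
t 5.7 pos [ 563.4 -197.8   14.1] turn [-0.     0.001  0.   ] shift mm [-0.3  1.   2.6] F [ 0.6 -0.2 -1.9] grip 29.5 24.8 j7 2.02
```

```bash
python3 -m crank '[{"ax":0,"ay":0,"az":0,"dx":0,"dy":0,"dz":0.0015,"hand":0.02},{"ax":0,"ay":0,"az":0,"dx":0,"dy":0,"dz":0,"hand":0.02}]' >/dev/null; python3 plan.py 563.6 -196.8 11.5 93.6;python3 -m crank '[{"ax":0,"ay":0,"az":0,"dx":0,"dy":0,"dz":0.0015,"hand":0.02},{"ax":0,"ay":0,"az":0,"dx":0,"dy":0,"dz":0,"hand":0.02}]' >/dev/null; python3 plan.py 563.6 -196.8 11.5 93.6
```

```text
t 5.95 pos [ 563.1 -197.7   12.3] turn [-0.  0.  0.] shift mm [-0.6  0.9  0.8] F [ 0.3 -0.7  0.5] grip 29.6 24.8 j7 2.02
t 6.2 pos [ 563.2 -197.7   11.4] turn [-0.  0.  0.] shift mm [-0.5  0.9 -0.1] F [-1.5  0.2  5.4] grip 29.5 24.9 j7 2.02
```

```bash
python3 -m crank '[{"ax":0,"ay":0,"az":0,"dx":0,"dy":0,"dz":0,"hand":0.04},{"ax":0,"ay":0,"az":0,"dx":0,"dy":0,"dz":0,"hand":0.04},{"ax":0,"ay":0,"az":0,"dx":0,"dy":0,"dz":0,"hand":0.04},{"ax":0,"ay":0,"az":0,"dx":0,"dy":0,"dz":-0.02,"hand":0.04},{"ax":0,"ay":0,"az":0,"dx":0,"dy":0,"dz":-0.04,"hand":0.04},{"ax":0,"ay":0,"az":0,"dx":0,"dy":0,"dz":-0.05,"hand":0.04},{"ax":0,"ay":0,"az":-0.15,"dx":0,"dy":0,"dz":0,"hand":0.06},{"ax":0,"ay":0,"az":-0.147,"dx":0,"dy":0,"dz":0,"hand":0.06}]' >/dev/null; python3 plan.py 413.3 253.3 120 110.6
```

```text
t 7.2 pos [ 563.7 -197.8  123.1] turn [-0.002  0.003  0.006] shift mm [-17.9 475.2   3.1] F [-0.1  1.  -0.6] grip 58.0 0.0 j7 2.26
```

```bash
python3 -m crank '[{"ax":0,"ay":0,"az":0,"dx":-0.002,"dy":0.058,"dz":0,"hand":0.06},{"ax":0,"ay":0,"az":0,"dx":-0.002,"dy":0.058,"dz":0,"hand":0.06},{"ax":0,"ay":0,"az":0,"dx":-0.002,"dy":0.058,"dz":0,"hand":0.06},{"ax":0,"ay":0,"az":0,"dx":-0.002,"dy":0.058,"dz":0,"hand":0.06},{"ax":0,"ay":0,"az":0,"dx":-0.002,"dy":0.058,"dz":0,"hand":0.06},{"ax":0,"ay":0,"az":0,"dx":-0.002,"dy":0.058,"dz":0,"hand":0.06},{"ax":0,"ay":0,"az":0,"dx":-0.002,"dy":0.058,"dz":0,"hand":0.06},{"ax":0,"ay":0,"az":0,"dx":-0.002,"dy":0.058,"dz":0,"hand":0.06}]' >/dev/null;python3 -m crank '[{"ax":0,"ay":0,"az":0,"dx":0,"dy":0.009,"dz":0,"hand":0.06},{"ax":0,"ay":0,"az":0,"dx":0,"dy":0,"dz":0,"hand":0.06},{"ax":0,"ay":0,"az":0,"dx":0,"dy":0,"dz":0,"hand":0.06}]' >/dev/null; python3 plan.py 413.3 253.3 60 110.6
```

```text
t 8.57 pos [412.1 248.9 120.9] turn [-0.001  0.    -0.002] shift mm [-2.7  3.7 60.9] F [-0.7 -0.3 -0.6] grip 60.2 0.0 j7 1.28
```

Run:
```python
from h import *
c=cam("top");P=cloud(c)
p=P[85:190,345:440].reshape(-1,3);cv2.imwrite("pics/top2.png",cv2.resize(c["img"][75:255,100:460,::-1],(800,400)))
q=P[140:185,355:388].reshape(-1,3);q=q[q[:,2]>.02];print(len(q),cv2.minAreaRect((q[:,:2]*1000).astype(np.float32)),q[:,2].max())
```

```text
411 ((462.3517761230469, -113.28082275390625), (65.71590423583984, 327.2190246582031), 50.04792022705078) 0.8763920152034802
```

View pics/top2.png

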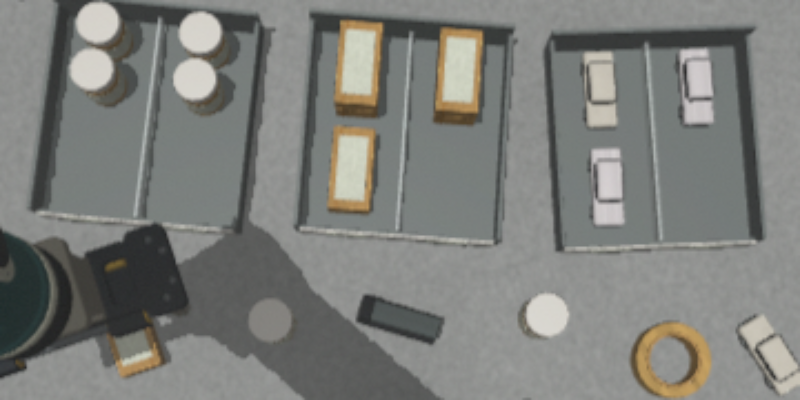

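The metal car stands centred in the left lane at crop (607,186), in line with the stock. Next is the carton.

```bash
python3 -m crank '[{"ax":0,"ay":0,"az":0,"dx":-0.0027,"dy":0.0037,"dz":0.05,"hand":0.06},{"ax":0,"ay":0,"az":0,"dx":0,"dy":0,"dz":0.04,"hand":0.06},{"ax":0,"ay":0,"az":0,"dx":0,"dy":0,"dz":0.024,"hand":0.06},{"ax":0,"ay":0,"az":0,"dx":0,"dy":0,"dz":0,"hand":0.06},{"ax":0,"ay":0,"az":0,"dx":0,"dy":0,"dz":0,"hand":0.03},{"ax":0,"ay":0,"az":0,"dx":0,"dy":0,"dz":0,"hand":0.03},{"ax":0,"ay":0,"az":0,"dx":0,"dy":0,"dz":0,"hand":0.03},{"ax":0,"ay":0,"az":0,"dx":0,"dy":0,"dz":0,"hand":0.03}]' 20 >/dev/null; python3 plan.py 413.3 253.3 124 110.6; python3 plan.py 565.1 -45.4 124 87
```

```text
t 9.62 pos [413.4 255.3   7.8] turn [0.    0.002 0.   ] shift mm [   0.8   -1.8 -116.2] F [ 0.4 -0.8  5.8] grip 39.8 20.0 j7 1.24
t 9.62 pos [413.4 255.3   7.8] turn [0.001 0.002 0.412] shift mm [-167.2 -292.4 -116.2] F [ 0.4 -0.8  5.8] grip 39.8 20.0 j7 1.24
```

```bash
python3 -m crank '[{"ax":0,"ay":0,"az":0,"dx":0,"dy":0,"dz":-0.03,"hand":0.03},{"ax":0,"ay":0,"az":0,"dx":0,"dy":0,"dz":-0.043,"hand":0.03},{"ax":0,"ay":0,"az":0,"dx":0,"dy":0,"dz":-0.043,"hand":0.03},{"ax":0,"ay":0,"az":0.137,"dx":0,"dy":0,"dz":0,"hand":0.03},{"ax":0,"ay":0,"az":0.137,"dx":0,"dy":0,"dz":0,"hand":0.03},{"ax":0,"ay":0,"az":0.138,"dx":0,"dy":0,"dz":0,"hand":0.03}]' >/dev/null; python3 -m crank '[{"ax":0,"ay":0,"az":0,"dx":-0.028,"dy":-0.0487,"dz":0,"hand":0.03},{"ax":0,"ay":0,"az":0,"dx":-0.028,"dy":-0.0487,"dz":0,"hand":0.03},{"ax":0,"ay":0,"az":0,"dx":-0.028,"dy":-0.0487,"dz":0,"hand":0.03},{"ax":0,"ay":0,"az":0,"dx":-0.028,"dy":-0.0487,"dz":0,"hand":0.03},{"ax":0,"ay":0,"az":0,"dx":-0.028,"dy":-0.0487,"dz":0,"hand":0.03},{"ax":0,"ay":0,"az":0,"dx":-0.028,"dy":-0.0487,"dz":0,"hand":0.03},{"ax":0,"ay":0,"az":0,"dx":0,"dy":0,"dz":0,"hand":0.03},{"ax":0,"ay":0,"az":0,"dx":0,"dy":0,"dz":0,"hand":0.03}]' >/dev/null;python3 plan.py 565.1 -45.4 60 87
```

```text
t 11.38 pos [564.5 -44.7 122.5] turn [ 0.001 -0.001  0.001] shift mm [-0.6 -0.7 62.5] F [-0.6 -0.7 -0.6] grip 39.6 20.0 j7 1.6
```

```bash
python3 -m crank '[{"ax":0,"ay":0,"az":0,"dx":-0.0006,"dy":-0.0007,"dz":0.04,"hand":0.03},{"ax":0,"ay":0,"az":0,"dx":0,"dy":0,"dz":0.04,"hand":0.03},{"ax":0,"ay":0,"az":0,"dx":0,"dy":0,"dz":0.02,"hand":0.03},{"ax":0,"ay":0,"az":0,"dx":0,"dy":0,"dz":0.007,"hand":0.03},{"ax":0,"ay":0,"az":0,"dx":0,"dy":0,"dz":0,"hand":0.03},{"ax":0,"ay":0,"az":0,"dx":0,"dy":0,"dz":0,"hand":0.03}]' >/dev/null; python3 plan.py 565.1 -45.4 11.8 87;python3 -m crank '[{"ax":0,"ay":0,"az":0,"dx":0,"dy":0,"dz":0.0015,"hand":0.03},{"ax":0,"ay":0,"az":0,"dx":0,"dy":0,"dz":0,"hand":0.03}]' >/dev/null; python3 plan.py 565.1 -45.4 11.8 87
```

```text
t 12.12 pos [566.4 -45.7  16.7] turn [0.    0.002 0.001] shift mm [1.3 0.2 4.9] F [-0.3 -0.4 -1.1] grip 39.7 20.0 j7 1.62
t 12.38 pos [565.8 -46.2  14.5] turn [0.    0.001 0.   ] shift mm [0.8 0.8 2.7] F [ 0.3 -0.3 -0.3] grip 39.8 20.0 j7 1.62
```

```bash
python3 -m crank '[{"ax":0,"ay":0,"az":0,"dx":0,"dy":0,"dz":0.0015,"hand":0.03},{"ax":0,"ay":0,"az":0,"dx":0,"dy":0,"dz":0,"hand":0.03}]' >/dev/null; python3 plan.py 565.1 -45.4 11.8 87;python3 -m crank '[{"ax":0,"ay":0,"az":0,"dx":0,"dy":0,"dz":0.0015,"hand":0.03},{"ax":0,"ay":0,"az":0,"dx":0,"dy":0,"dz":0,"hand":0.03}]' >/dev/null; python3 plan.py 565.1 -45.4 11.8 87
```

```text
t 12.62 pos [565.5 -46.2  12.5] turn [ 0. -0.  0.] shift mm [0.4 0.8 0.7] F [ 0.2 -0.6  0.1] grip 39.9 20.0 j7 1.62
t 12.88 pos [565.7 -46.2  11.8] turn [0. 0. 0.] shift mm [0.7 0.8 0. ] F [-2.5 -0.5  6.7] grip 39.8 20.0 j7 1.62
```

```bash
python3 -m crank '[{"ax":0,"ay":0,"az":0,"dx":0,"dy":0,"dz":0,"hand":0.046},{"ax":0,"ay":0,"az":0,"dx":0,"dy":0,"dz":0,"hand":0.046},{"ax":0,"ay":0,"az":0,"dx":0,"dy":0,"dz":0,"hand":0.046},{"ax":0,"ay":0,"az":0,"dx":0,"dy":0,"dz":-0.02,"hand":0.046},{"ax":0,"ay":0,"az":0,"dx":0,"dy":0,"dz":-0.04,"hand":0.046},{"ax":0,"ay":0,"az":0,"dx":0,"dy":0,"dz":-0.06,"hand":0.046},{"ax":0,"ay":0,"az":0.1774,"dx":0,"dy":0,"dz":0,"hand":0.066},{"ax":0,"ay":0,"az":0.1774,"dx":0,"dy":0,"dz":0,"hand":0.066}]' >/dev/null; python3 -m crank '[{"ax":0,"ay":0,"az":0.1774,"dx":0,"dy":0,"dz":0,"hand":0.066},{"ax":0,"ay":0,"az":0.1774,"dx":0,"dy":0,"dz":0,"hand":0.066},{"ax":0,"ay":0,"az":0.1774,"dx":0,"dy":0,"dz":0,"hand":0.066},{"ax":0,"ay":0,"az":0.1774,"dx":0,"dy":0,"dz":0,"hand":0.066},{"ax":0,"ay":0,"az":0.1774,"dx":0,"dy":0,"dz":0,"hand":0.066},{"ax":0,"ay":0,"az":0.1774,"dx":0,"dy":0,"dz":0,"hand":0.066},{"ax":0,"ay":0,"az":0.1774,"dx":0,"dy":0,"dz":0,"hand":0.066}]' >/dev/null;python3 plan.py 423 118 124 -4.5
```

```text
t 14.75 pos [565.9 -45.9 132.5] turn [ 0.001 -0.001 -0.005] shift mm [ 152.2 -155.3    8.5] F [ 0.4 -0.4  0.5] grip 66.1 0.0 j7 0.19
```

```bash
python3 -m crank '[{"ax":0,"ay":0,"az":-0.005,"dx":0.038,"dy":-0.0388,"dz":0.003,"hand":0.066},{"ax":0,"ay":0,"az":0,"dx":0.038,"dy":-0.0388,"dz":0.003,"hand":0.066},{"ax":0,"ay":0,"az":0,"dx":0.038,"dy":-0.0388,"dz":0.003,"hand":0.066},{"ax":0,"ay":0,"az":0,"dx":0.038,"dy":-0.0388,"dz":0,"hand":0.066},{"ax":0,"ay":0,"az":0,"dx":0,"dy":0,"dz":0,"hand":0.066},{"ax":0,"ay":0,"az":0,"dx":0,"dy":0,"dz":0,"hand":0.066}]' >/dev/null;python3 plan.py 423 118 12 -4.5
python3 - <<'E'
from h import *
c=cam("top");cv2.imwrite("pics/top3.png",cv2.resize(c["img"][75:255,100:460,::-1],(800,400)))
E
```

```text
t 15.5 pos [423.  117.  123.1] turn [ 0.002 -0.001  0.006] shift mm [ 1.000e+00 -1.000e-01  1.111e+02] F [-0.6 -0.3 -0. ] grip 65.7 0.0 j7 -0.24
```

View pics/top3.png

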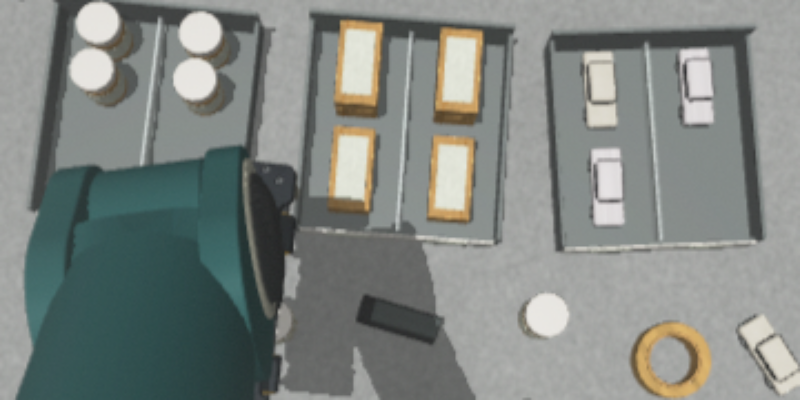

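The carton lies flat in its place at crop (451,178), in line with the stock. Now for the left tub.

```bash
python3 -m crank '[{"ax":0,"ay":0,"az":0,"dx":0.001,"dy":0,"dz":0.045,"hand":0.066},{"ax":0,"ay":0,"az":0,"dx":0,"dy":0,"dz":0.045,"hand":0.066},{"ax":0,"ay":0,"az":0,"dx":0,"dy":0,"dz":0.021,"hand":0.066},{"ax":0,"ay":0,"az":0,"dx":0,"dy":0,"dz":0,"hand":0.066},{"ax":0,"ay":0,"az":0,"dx":0,"dy":0,"dz":0,"hand":0.03},{"ax":0,"ay":0,"az":0,"dx":0,"dy":0,"dz":0,"hand":0.03},{"ax":0,"ay":0,"az":0,"dx":0,"dy":0,"dz":0,"hand":0.03},{"ax":0,"ay":0,"az":0,"dx":0,"dy":0,"dz":0,"hand":0.03}]' 20 >/dev/null; python3 plan.py 423 118 134 -4.5; python3 plan.py 578.7 295.3 134 -4.5
```

```text
t 16.55 pos [422.8 118.2  11.9] turn [ 0.001 -0.001  0.006] shift mm [  -0.2    0.3 -122.1] F [-1.  -0.8  6.7] grip 40.2 20.0 j7 -0.07
t 16.55 pos [422.8 118.2  11.9] turn [ 0.001 -0.001  0.006] shift mm [ 188.8  141.6 -122.1] F [-1.  -0.8  6.7] grip 40.2 20.0 j7 -0.07
```

```bash
python3 -m crank '[{"ax":0,"ay":0,"az":0,"dx":0,"dy":0,"dz":-0.03,"hand":0.03},{"ax":0,"ay":0,"az":0,"dx":0,"dy":0,"dz":-0.046,"hand":0.03},{"ax":0,"ay":0,"az":0,"dx":0,"dy":0,"dz":-0.046,"hand":0.03},{"ax":0,"ay":0,"az":0,"dx":0.0472,"dy":0.0354,"dz":0,"hand":0.03},{"ax":0,"ay":0,"az":0,"dx":0.0472,"dy":0.0354,"dz":0,"hand":0.03},{"ax":0,"ay":0,"az":0,"dx":0.0472,"dy":0.0354,"dz":0,"hand":0.03},{"ax":0,"ay":0,"az":0,"dx":0.0472,"dy":0.0354,"dz":0,"hand":0.03},{"ax":0,"ay":0,"az":0,"dx":0,"dy":0,"dz":0,"hand":0.03}]' >/dev/null;python3 -m crank '[{"ax":0,"ay":0,"az":0,"dx":0,"dy":0,"dz":0,"hand":0.03}]' >/dev/null;python3 plan.py 578.7 295.3 16 -4.5
```

```text
t 17.68 pos [576.3 295.  132.5] turn [-0.001  0.002  0.006] shift mm [  0.5   2.4 116.5] F [-0.1 -0.4 -0.5] grip 39.7 20.0 j7 -0.36
```

```bash
python3 -m crank '[{"ax":0,"ay":0,"az":0,"dx":0.0005,"dy":0.0024,"dz":0.045,"hand":0.03},{"ax":0,"ay":0,"az":0,"dx":0,"dy":0,"dz":0.04,"hand":0.03},{"ax":0,"ay":0,"az":0,"dx":0,"dy":0,"dz":0.02,"hand":0.03},{"ax":0,"ay":0,"az":0,"dx":0,"dy":0,"dz":0.008,"hand":0.03},{"ax":0,"ay":0,"az":0,"dx":0,"dy":0,"dz":0,"hand":0.03},{"ax":0,"ay":0,"az":0,"dx":0,"dy":0,"dz":0,"hand":0.03}]' >/dev/null;python3 plan.py 578.7 295.3 16 -4.5;python3 -m crank '[{"ax":0,"ay":0,"az":0,"dx":0,"dy":0,"dz":0.0015,"hand":0.03},{"ax":0,"ay":0,"az":0,"dx":0,"dy":0,"dz":0,"hand":0.03}]' >/dev/null; python3 plan.py 578.7 295.3 16 -4.5
```

```text
t 18.43 pos [580.5 296.6  21.6] turn [ 0.002 -0.001  0.006] shift mm [-1.5 -1.7  5.6] F [-0.3 -0.1 -0.7] grip 39.7 20.0 j7 -0.3
t 18.68 pos [579.7 296.4  19. ] turn [ 0.    -0.     0.006] shift mm [-1.2 -0.9  3. ] F [ 0.1 -0.7  0.1] grip 40.0 20.0 j7 -0.3
```

```bash
python3 -m crank '[{"ax":0,"ay":0,"az":0,"dx":-0.001,"dy":-0.0005,"dz":0.0018,"hand":0.03},{"ax":0,"ay":0,"az":0,"dx":0,"dy":0,"dz":0,"hand":0.03}]' >/dev/null;python3 plan.py 578.7 295.3 16 -4.5;python3 -m crank '[{"ax":0,"ay":0,"az":0,"dx":0,"dy":0,"dz":0.0015,"hand":0.03},{"ax":0,"ay":0,"az":0,"dx":0,"dy":0,"dz":0,"hand":0.03}]' >/dev/null; python3 plan.py 578.7 295.3 16 -4.5
```

```text
t 18.93 pos [578.8 295.1  16.6] turn [-0.     0.     0.006] shift mm [ 0.2 -0.1  0.6] F [-0.3  0.3  0.1] grip 40.0 20.0 j7 -0.3
t 19.18 pos [579.  295.2  16. ] turn [-0.    -0.     0.006] shift mm [ 0.1 -0.3  0. ] F [-2.8 -1.   5.3] grip 39.9 20.0 j7 -0.3
```

```bash
python3 -m crank '[{"ax":0,"ay":0,"az":0,"dx":0,"dy":0,"dz":0,"hand":0.05},{"ax":0,"ay":0,"az":0,"dx":0,"dy":0,"dz":0,"hand":0.05},{"ax":0,"ay":0,"az":0,"dx":0,"dy":0,"dz":0,"hand":0.05},{"ax":0,"ay":0,"az":0,"dx":0,"dy":0,"dz":-0.02,"hand":0.05},{"ax":0,"ay":0,"az":0,"dx":0,"dy":0,"dz":-0.05,"hand":0.05},{"ax":0,"ay":0,"az":0,"dx":0,"dy":0,"dz":-0.05,"hand":0.05},{"ax":0,"ay":0,"az":0,"dx":0,"dy":0,"dz":0,"hand":0.066}]' >/dev/null; python3 plan.py 433.3 -133 130 -4.5
```

```text
t 20.05 pos [582.1 296.5 141.3] turn [ 0.008 -0.006  0.006] shift mm [-439.8 -114.6   11.3] F [ 0.9 -0.3 -1.2] grip 57.5 0.0 j7 -0.35
```

```bash
python3 -m crank '[{"ax":0,"ay":0,"az":0.006,"dx":-0.055,"dy":-0.0143,"dz":0,"hand":0.066},{"ax":0,"ay":0,"az":0,"dx":-0.055,"dy":-0.0143,"dz":0,"hand":0.066},{"ax":0,"ay":0,"az":0,"dx":-0.055,"dy":-0.0143,"dz":0,"hand":0.066},{"ax":0,"ay":0,"az":0,"dx":-0.055,"dy":-0.0143,"dz":0,"hand":0.066},{"ax":0,"ay":0,"az":0,"dx":-0.055,"dy":-0.0143,"dz":0,"hand":0.066},{"ax":0,"ay":0,"az":0,"dx":-0.055,"dy":-0.0143,"dz":0,"hand":0.066},{"ax":0,"ay":0,"az":0,"dx":-0.055,"dy":-0.0143,"dz":0,"hand":0.066},{"ax":0,"ay":0,"az":0,"dx":-0.055,"dy":-0.0143,"dz":0,"hand":0.066}]' >/dev/null;python3 -m crank '[{"ax":0,"ay":0,"az":0,"dx":0,"dy":0,"dz":0,"hand":0.066},{"ax":0,"ay":0,"az":0,"dx":0,"dy":0,"dz":0,"hand":0.066}]' >/dev/null;python3 plan.py 433.3 -133 12 -4.5
python3 - <<'E'
from h import *
c=cam("top");cv2.imwrite("pics/top4.png",cv2.resize(c["img"][75:255,100:460,::-1],(800,400)))
E
```

```text
t 21.3 pos [ 430.7 -133.9  135.3] turn [-0.    -0.001 -0.   ] shift mm [  1.1   2.6 123.3] F [-0.3 -0.2 -0.3] grip 66.0 0.0 j7 0.38
```

View pics/top4.png

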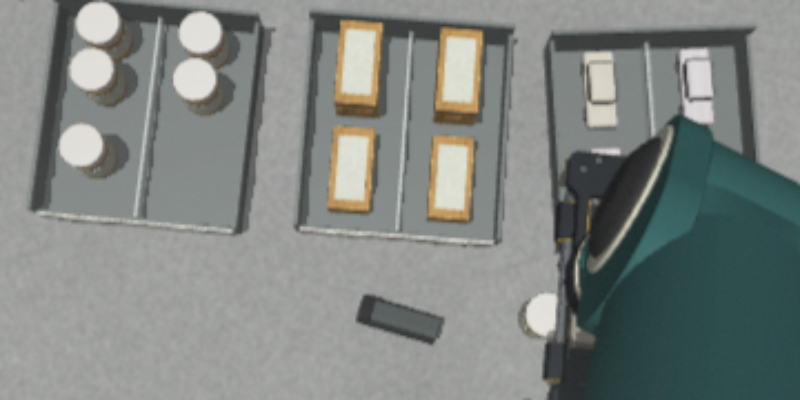

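The first tub stands at crop (82,146), in line with its stock. Now the second tub.

```bash
python3 -m crank '[{"ax":0,"ay":0,"az":0,"dx":0.0011,"dy":0.0026,"dz":0.055,"hand":0.066},{"ax":0,"ay":0,"az":0,"dx":0,"dy":0,"dz":0.045,"hand":0.066},{"ax":0,"ay":0,"az":0,"dx":0,"dy":0,"dz":0.023,"hand":0.066},{"ax":0,"ay":0,"az":0,"dx":0,"dy":0,"dz":0,"hand":0.066},{"ax":0,"ay":0,"az":0,"dx":0,"dy":0,"dz":0,"hand":0.03},{"ax":0,"ay":0,"az":0,"dx":0,"dy":0,"dz":0,"hand":0.03},{"ax":0,"ay":0,"az":0,"dx":0,"dy":0,"dz":0,"hand":0.03},{"ax":0,"ay":0,"az":0,"dx":0,"dy":0,"dz":0,"hand":0.03}]' 20 >/dev/null; python3 plan.py 433.3 -133 134 -4.5; python3 plan.py 571.6 200.6 134 -4.5
```

```text
t 22.35 pos [ 433.9 -133.4   13.1] turn [ 0.001 -0.001  0.   ] shift mm [   0.3   -0.7 -120.9] F [-0.8  1.1  7.5] grip 40.1 20.0 j7 0.59
t 22.35 pos [ 433.9 -133.4   13.1] turn [ 0.001 -0.001  0.   ] shift mm [ 343.8  111.  -120.9] F [-0.8  1.1  7.5] grip 40.1 20.0 j7 0.59
```

```bash
python3 -m crank '[{"ax":0,"ay":0,"az":0,"dx":0,"dy":0,"dz":-0.03,"hand":0.03},{"ax":0,"ay":0,"az":0,"dx":0,"dy":0,"dz":-0.046,"hand":0.03},{"ax":0,"ay":0,"az":0,"dx":0,"dy":0,"dz":-0.046,"hand":0.03},{"ax":0,"ay":0,"az":0,"dx":0.0491,"dy":0.0159,"dz":0,"hand":0.03},{"ax":0,"ay":0,"az":0,"dx":0.0491,"dy":0.0159,"dz":0,"hand":0.03},{"ax":0,"ay":0,"az":0,"dx":0.0491,"dy":0.0159,"dz":0,"hand":0.03},{"ax":0,"ay":0,"az":0,"dx":0.0491,"dy":0.0159,"dz":0,"hand":0.03},{"ax":0,"ay":0,"az":0,"dx":0.0491,"dy":0.0159,"dz":0,"hand":0.03}]' >/dev/null;python3 -m crank '[{"ax":0,"ay":0,"az":0,"dx":0.0491,"dy":0.0159,"dz":0,"hand":0.03},{"ax":0,"ay":0,"az":0,"dx":0.0491,"dy":0.0159,"dz":0,"hand":0.03},{"ax":0,"ay":0,"az":0,"dx":0,"dy":0,"dz":0,"hand":0.03},{"ax":0,"ay":0,"az":0,"dx":0,"dy":0,"dz":0,"hand":0.03}]' >/dev/null;python3 plan.py 571.6 200.6 17 -4.5
```

```text
t 23.85 pos [570.8 199.3 134. ] turn [-0.001  0.001 -0.   ] shift mm [  1.4   0.7 117. ] F [-1.  -1.  -1.9] grip 39.8 20.0 j7 -0.2
```

```bash
python3 -m crank '[{"ax":0,"ay":0,"az":0,"dx":0.0005,"dy":0,"dz":0.045,"hand":0.03},{"ax":0,"ay":0,"az":0,"dx":0,"dy":0,"dz":0.04,"hand":0.03},{"ax":0,"ay":0,"az":0,"dx":0,"dy":0,"dz":0.02,"hand":0.03},{"ax":0,"ay":0,"az":0,"dx":0,"dy":0,"dz":0.008,"hand":0.03},{"ax":0,"ay":0,"az":0,"dx":0,"dy":0,"dz":0,"hand":0.03},{"ax":0,"ay":0,"az":0,"dx":0,"dy":0,"dz":0,"hand":0.03},{"ax":0,"ay":0,"az":0,"dx":0,"dy":0,"dz":0.0015,"hand":0.03},{"ax":0,"ay":0,"az":0,"dx":0,"dy":0,"dz":0,"hand":0.03}]' >/dev/null;python3 plan.py 571.6 200.6 17 -4.5
```

```text
t 24.85 pos [571.5 201.   20.2] turn [ 0.001 -0.     0.   ] shift mm [-0.4  0.1  3.2] F [-0.1 -0.1 -0.5] grip 39.9 20.0 j7 -0.13
```

```bash
python3 -m crank '[{"ax":0,"ay":0,"az":0,"dx":0,"dy":0,"dz":0.0018,"hand":0.03},{"ax":0,"ay":0,"az":0,"dx":0,"dy":0,"dz":0,"hand":0.03}]' >/dev/null;python3 plan.py 571.6 200.6 17 -4.5;python3 -m crank '[{"ax":0,"ay":0,"az":0,"dx":0,"dy":0,"dz":0.0015,"hand":0.03},{"ax":0,"ay":0,"az":0,"dx":0,"dy":0,"dz":0,"hand":0.03}]' >/dev/null; python3 plan.py 571.6 200.6 17 -4.5
```

```text
t 25.1 pos [571.2 200.8  17.9] turn [-0.  0. -0.] shift mm [-0.1  0.4  0.9] F [-0.  -0.5 -1. ] grip 39.8 20.0 j7 -0.12
t 25.35 pos [571.4 200.8  17.2] turn [-0. -0. -0.] shift mm [-0.2  0.2  0.2] F [-1.7 -0.3  5.8] grip 39.7 20.0 j7 -0.12
```

```bash
python3 -m crank '[{"ax":0,"ay":0,"az":0,"dx":0,"dy":0,"dz":0,"hand":0.05},{"ax":0,"ay":0,"az":0,"dx":0,"dy":0,"dz":0,"hand":0.05},{"ax":0,"ay":0,"az":0,"dx":0,"dy":0,"dz":0,"hand":0.05},{"ax":0,"ay":0,"az":0,"dx":0,"dy":0,"dz":-0.02,"hand":0.05},{"ax":0,"ay":0,"az":0,"dx":0,"dy":0,"dz":-0.05,"hand":0.05},{"ax":0,"ay":0,"az":0,"dx":0,"dy":0,"dz":-0.05,"hand":0.05},{"ax":0,"ay":0,"az":0.157,"dx":0,"dy":0,"dz":0,"hand":0.05},{"ax":0,"ay":0,"az":0.157,"dx":0,"dy":0,"dz":0,"hand":0.05}]' >/dev/null;python3 -m crank '[{"ax":0,"ay":0,"az":0.157,"dx":0,"dy":0,"dz":0,"hand":0.05},{"ax":0,"ay":0,"az":0.157,"dx":0,"dy":0,"dz":0,"hand":0.05},{"ax":0,"ay":0,"az":0.157,"dx":0,"dy":0,"dz":0,"hand":0.05},{"ax":0,"ay":0,"az":0.156,"dx":0,"dy":0,"dz":0,"hand":0.05}]' >/dev/null; python3 plan.py 402.8 -354.3 120 -58.4
```

```text
t 26.85 pos [571.6 201.  138. ] turn [-0.    -0.002 -0.006] shift mm [-434.7  384.5   18. ] F [-0.3  1.1 -0.1] grip 49.7 0.0 j7 -1.01
```

```bash
python3 -m crank '[{"ax":0,"ay":0,"az":-0.006,"dx":-0.0395,"dy":0.035,"dz":0,"hand":0.05},{"ax":0,"ay":0,"az":0,"dx":-0.0395,"dy":0.035,"dz":0,"hand":0.05},{"ax":0,"ay":0,"az":0,"dx":-0.0395,"dy":0.035,"dz":0,"hand":0.05},{"ax":0,"ay":0,"az":0,"dx":-0.0395,"dy":0.035,"dz":0,"hand":0.05},{"ax":0,"ay":0,"az":0,"dx":-0.0395,"dy":0.035,"dz":0,"hand":0.05},{"ax":0,"ay":0,"az":0,"dx":-0.0395,"dy":0.035,"dz":0,"hand":0.05},{"ax":0,"ay":0,"az":0,"dx":-0.0395,"dy":0.035,"dz":0,"hand":0.05},{"ax":0,"ay":0,"az":0,"dx":-0.0395,"dy":0.035,"dz":0,"hand":0.05}]' >/dev/null;python3 -m crank '[{"ax":0,"ay":0,"az":0,"dx":-0.0395,"dy":0.035,"dz":0.005,"hand":0.05},{"ax":0,"ay":0,"az":0,"dx":-0.0395,"dy":0.035,"dz":0.005,"hand":0.05},{"ax":0,"ay":0,"az":0,"dx":-0.0395,"dy":0.035,"dz":0.005,"hand":0.05},{"ax":0,"ay":0,"az":0,"dx":0,"dy":0,"dz":0,"hand":0.05},{"ax":0,"ay":0,"az":0,"dx":0,"dy":0,"dz":0,"hand":0.05}]' >/dev/null; python3 plan.py 402.8 -354.3 6 -58.4
```

```text
t 28.48 pos [ 406.1 -355.3  122.1] turn [ 0.    -0.001  0.005] shift mm [ -2.2  -2.6 116.1] F [-1.   0.4 -0.2] grip 50.3 0.0 j7 0.08
```

```bash
python3 -m crank '[{"ax":0,"ay":0,"az":0.005,"dx":-0.0022,"dy":-0.0026,"dz":0.05,"hand":0.05},{"ax":0,"ay":0,"az":0,"dx":0,"dy":0,"dz":0.03,"hand":0.05},{"ax":0,"ay":0,"az":0,"dx":0,"dy":0,"dz":0,"hand":0.05},{"ax":0,"ay":0,"az":0,"dx":0,"dy":0,"dz":0,"hand":0.05}]' >/dev/null; python3 plan.py 402.8 -354.3 6 -58.4
```

```text
t 28.98 pos [ 403.8 -354.4   42.7] turn [ 0.001 -0.001  0.002] shift mm [-0.8 -0.6 36.7] F [-0.2 -0.7 -0. ] grip 50.2 0.0 j7 0.18
```

```bash
python3 -m crank '[{"ax":0,"ay":0,"az":0,"dx":-0.0008,"dy":-0.0006,"dz":0.02,"hand":0.05},{"ax":0,"ay":0,"az":0,"dx":0,"dy":0,"dz":0.017,"hand":0.05},{"ax":0,"ay":0,"az":0,"dx":0,"dy":0,"dz":0,"hand":0.05},{"ax":0,"ay":0,"az":0,"dx":0,"dy":0,"dz":0,"hand":0.02},{"ax":0,"ay":0,"az":0,"dx":0,"dy":0,"dz":0,"hand":0.02},{"ax":0,"ay":0,"az":0,"dx":0,"dy":0,"dz":0,"hand":0.02},{"ax":0,"ay":0,"az":0,"dx":0,"dy":0,"dz":0,"hand":0.02},{"ax":0,"ay":0,"az":0,"dx":0,"dy":0,"dz":0,"hand":0.02}]' 25 >/dev/null; python3 plan.py 402.8 -354.3 124 -58.4;  python3 plan.py 567.2 -291.7 124 -86.4
```

```text
t 29.98 pos [ 401.8 -354.8    4.8] turn [ 0.001 -0.     0.001] shift mm [ 1.100e+00  1.000e-01 -1.192e+02] F [-0.6 -0.3  2.8] grip 29.3 25.0 j7 0.23
t 29.98 pos [ 401.8 -354.8    4.8] turn [ 0.001 -0.     0.489] shift mm [ 169.1  -52.6 -119.2] F [-0.6 -0.3  2.8] grip 29.3 25.0 j7 0.23
```

```bash
python3 -m crank '[{"ax":0,"ay":0,"az":0,"dx":0,"dy":0,"dz":-0.03,"hand":0.02},{"ax":0,"ay":0,"az":0,"dx":0,"dy":0,"dz":-0.045,"hand":0.02},{"ax":0,"ay":0,"az":0,"dx":0,"dy":0,"dz":-0.045,"hand":0.02},{"ax":0,"ay":0,"az":0.163,"dx":0,"dy":0,"dz":0,"hand":0.02},{"ax":0,"ay":0,"az":0.163,"dx":0,"dy":0,"dz":0,"hand":0.02},{"ax":0,"ay":0,"az":0.163,"dx":0,"dy":0,"dz":0,"hand":0.02}]' >/dev/null;python3 -m crank '[{"ax":0,"ay":0,"az":0,"dx":0.042,"dy":-0.013,"dz":0,"hand":0.02},{"ax":0,"ay":0,"az":0,"dx":0.042,"dy":-0.013,"dz":0,"hand":0.02},{"ax":0,"ay":0,"az":0,"dx":0.042,"dy":-0.013,"dz":0,"hand":0.02},{"ax":0,"ay":0,"az":0,"dx":0.042,"dy":-0.013,"dz":0,"hand":0.02},{"ax":0,"ay":0,"az":0,"dx":0,"dy":0,"dz":0,"hand":0.02},{"ax":0,"ay":0,"az":0,"dx":0,"dy":0,"dz":0,"hand":0.02}]' >/dev/null;python3 plan.py 566.2 -291.8 9 -86.4
```

```text
t 31.48 pos [ 564.8 -292.3  124.1] turn [-0.     0.001 -0.   ] shift mm [  1.4  -0.4 115.1] F [ 0.3  0.4 -0.6] grip 29.5 25.0 j7 -0.57
```

```bash
python3 -m crank '[{"ax":0,"ay":0,"az":0,"dx":0.0005,"dy":-0.0004,"dz":0.045,"hand":0.02},{"ax":0,"ay":0,"az":0,"dx":0,"dy":0,"dz":0.04,"hand":0.02},{"ax":0,"ay":0,"az":0,"dx":0,"dy":0,"dz":0.018,"hand":0.02},{"ax":0,"ay":0,"az":0,"dx":0,"dy":0,"dz":0.007,"hand":0.02},{"ax":0,"ay":0,"az":0,"dx":0,"dy":0,"dz":0,"hand":0.02},{"ax":0,"ay":0,"az":0,"dx":0,"dy":0,"dz":0,"hand":0.02},{"ax":0,"ay":0,"az":0,"dx":0,"dy":0,"dz":0.0015,"hand":0.02},{"ax":0,"ay":0,"az":0,"dx":0,"dy":0,"dz":0,"hand":0.02}]' >/dev/null;python3 plan.py 566.2 -291.8 9 -86.4
```

```text
t 32.48 pos [ 566.7 -291.6   13.4] turn [ 0.    -0.001  0.001] shift mm [-0.5  0.2  4.4] F [-0.7  0.7 -0.6] grip 29.6 25.0 j7 -0.48
```

```bash
python3 -m crank '[{"ax":0,"ay":0,"az":0,"dx":0,"dy":0,"dz":0.002,"hand":0.02},{"ax":0,"ay":0,"az":0,"dx":0,"dy":0,"dz":0,"hand":0.02}]' >/dev/null;python3 plan.py 566.2 -291.8 9 -86.4;python3 -m crank '[{"ax":0,"ay":0,"az":0,"dx":0,"dy":0,"dz":0.0015,"hand":0.02},{"ax":0,"ay":0,"az":0,"dx":0,"dy":0,"dz":0,"hand":0.02}]' >/dev/null; python3 plan.py 566.2 -291.8 9 -86.4
```

```text
t 32.73 pos [ 566.3 -291.5   10.8] turn [-0.  0.  0.] shift mm [-0.1  0.3  1.8] F [-0.5  1.1 -0.7] grip 29.6 25.0 j7 -0.48
t 32.98 pos [ 566.3 -291.5    9.3] turn [-0.  0.  0.] shift mm [-0.1  0.3  0.3] F [ 0.2  0.2 -0.2] grip 29.6 25.0 j7 -0.48
```

```bash
python3 -m crank '[{"ax":0,"ay":0,"az":0,"dx":0,"dy":0,"dz":0.0012,"hand":0.02},{"ax":0,"ay":0,"az":0,"dx":0,"dy":0,"dz":0,"hand":0.02}]' >/dev/null;python3 plan.py 566.2 -291.8 9 -86.4
```

```text
t 33.23 pos [ 566.5 -291.7    8.8] turn [-0. -0.  0.] shift mm [-0.3  0.1 -0.2] F [-1.8  0.7  4.2] grip 29.6 25.0 j7 -0.48
```

Contact. I'll release, rise and back off toward the counter to clear the view.

```bash
python3 -m crank '[{"ax":0,"ay":0,"az":0,"dx":0,"dy":0,"dz":0,"hand":0.04},{"ax":0,"ay":0,"az":0,"dx":0,"dy":0,"dz":0,"hand":0.04},{"ax":0,"ay":0,"az":0,"dx":0,"dy":0,"dz":0,"hand":0.04},{"ax":0,"ay":0,"az":0,"dx":0,"dy":0,"dz":-0.02,"hand":0.04},{"ax":0,"ay":0,"az":0,"dx":0,"dy":0,"dz":-0.05,"hand":0.04},{"ax":0,"ay":0,"az":0,"dx":0,"dy":0,"dz":-0.06,"hand":0.04},{"ax":0,"ay":0,"az":0,"dx":-0.05,"dy":0.03,"dz":-0.02,"hand":0.04},{"ax":0,"ay":0,"az":0,"dx":-0.05,"dy":0.03,"dz":-0.02,"hand":0.04}]' >/dev/null; python3 -m crank '[{"ax":0,"ay":0,"az":0,"dx":-0.04,"dy":0.04,"dz":0,"hand":0.04},{"ax":0,"ay":0,"az":0,"dx":-0.04,"dy":0.04,"dz":0,"hand":0.04},{"ax":0,"ay":0,"az":0,"dx":0,"dy":0,"dz":0,"hand":0.04},{"ax":0,"ay":0,"az":0,"dx":0,"dy":0,"dz":0,"hand":0.04}]' >/dev/null
python3 - <<'E'
from h import *
c=cam("top");P=cloud(c);cv2.imwrite("pics/top5.png",cv2.resize(c["img"][75:255,100:460,::-1],(800,400)))
def r(n,ctr,yaw,h):
    M=R.from_euler('z',yaw,degrees=True).as_matrix()[:2,:2]
    q=P.reshape(-1,3);l=(q[:,:2]*1000-ctr)@M
    m=(abs(l[:,0]+42)<50)&(q[:,2]*1000>h)&(q[:,2]<.1)
    for s in(47.5,-47.5):
        k=l[m&(abs(l[:,1]-s)<34)].astype(np.float32);b=cv2.minAreaRect(k);print(n,s,"off",np.round(np.array(b[0])-[-42,s],1),np.round(b[1],0),round(b[2],1))
r("tub",[617,244.9],-4.24,40);r("carton",[609.6,-.2],-3.04,20);r("car",[606.2,-241.6],3.56,14)
E
```

```text
tub 47.5 off [ 0.7 -0.7] [40. 38.] 26.4
tub -47.5 off [ 0.1 -1.4] [40. 38.] 9.4
carton 47.5 off [ 1.1 -0. ] [80. 40.] 0.1
carton -47.5 off [-0.5 -0.3] [81. 40.] 0.2
car 47.5 off [-0.5 -0.3] [31. 77.] 89.8
car -47.5 off [0.4 1.7] [31. 77.] 89.7
```

View pics/top5.png

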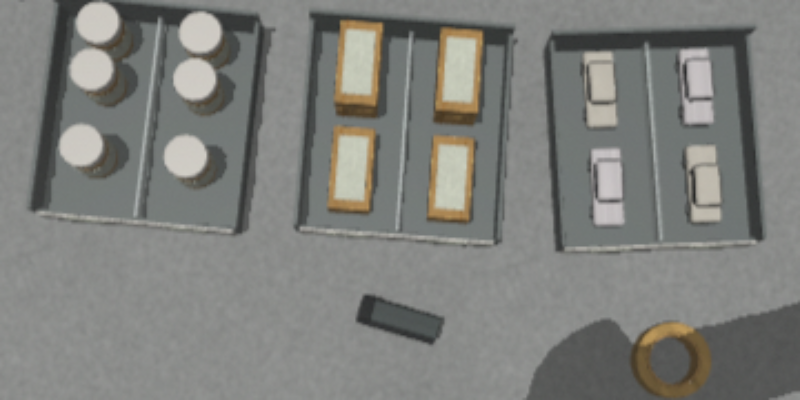

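All five sit within 2 mm of the middle of their places, and the tape and stapler haven't moved.

```bash
python3 -c "
from bench import env;print(env.finish_job())"
```

```text
the job is handed in; nothing more can be done
None
```

The job is handed in: both cars, both tubs and the carton are in their trays' front places, each measured within 2 mm of the middle; the tape roll and stapler were left alone.

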